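Seat the sieve bowl on the sieve shaker

ROBOT

A 6-joint arm with a two-finger parallel gripper is mounted at the origin on the work surface; the furniture and walls round the work are solid. World frame = base frame: x ahead of the robot, y to its left, z up, the work surface at z = 0. Lengths are in m, angles in rad, forces in N, time in s.
With the tool pointing down it reaches from about 0.25 to 0.775 m from the base axis. Payload 4 kg.
Tool frame: the origin (TCP) lies between the finger pads; the fingertips stand 11 mm ahead of it and the grasp point (between the pads) lies 8 mm behind it; z points along the fingers, y is the direction in which the jaws open and shut (so a half turn about z gives the same grasp; the last joint's range is limited). The gripper opens to 94 mm and grips with 3 to 60 N. Pads are 16 mm wide; open, the fingers measure 119 mm over their backs; the gripper's body (75 mm by 177 mm) begins 78 mm behind the grasp point.
Start: joints at [-1.343, 0.087, 1.371, -0, 1.684, -0.103], TCP at [0.179, -0.52, 0.217] pointing down, gripper open.
Joint ranges: [-3.1, 3.1], [-0.76, 2.03], [0.27, 2.55], [-1.08, 4.22], [0.17, 2.65], [-2.57, 2.57]. Speed limits (rad/s): [2.79, 2.79, 3.14, 3.14, 3.14, 3.14].

INTERFACE

Orientations are given as [roll, pitch, yaw] about the fixed x, y, z axes, in that order (R = Rz(yaw) Ry(pitch) Rx(roll)).
In Python, from bench import get_obs, cams, ticket gives the robot as it stands. The module is installed in compiled form; this text tells all that it offers.
- The arm moves only by the shell command python3 -m crank 'ROWS'. ROWS is JSON, a list of rows, each an object of numbers: "tx", "ty", "tz": the shift along the tool's x, y, z in cm; "twist": the turn about the tool's z in degrees; "grip": the opening, from 0 (shut) to 1 (fully open). In form: [{"tx": .., "ty": .., "tz": .., "twist": .., "grip": ..}, ...]. A call has 1 to 12 rows; each row shifts and turns the commanded pose from where the row before left it, along the tool's axes as they then stand; what a row does not reach is not made up. A row lasts 1/8 s, in which the tool goes at most 62.5 mm and 10.7 degrees, less where a joint would pass 70% of its speed; a pose out of reach is approached as far as the arm can. A call is refused whole if a number of a shift passes 6.25 or a number of a turn 10.7, either way. A call with a gripper value outside its range is refused whole. The fingers move at their own pace and stop on an object; the grip force is fixed at half the most. Time passes only in rows, so rows that do not move let the fingers close. It gives the time, the measured TCP pose, the force and the opening at its end, in the units of the state.
- get_obs(): the state, without advancing time (a new reading comes with each control period).
- cams.snapshot(name): name is "scene" or "top" or "wrist"; returns a dict with "frame" (480x640x3 uint8, red, green, blue), "intrinsics" (3x3 intrinsics, pixels), "dist" ([k1, k2, p1, p2, k3] as OpenCV has them; the pictures are not rectified), "R" (3x3) and "t" (3): a world point X has camera coordinates R X + t; the wrist camera has in their place "hand_eye" (4x4, takes a point from camera to tool coordinates, whose origin is the TCP and whose axes are the flange's). Camera axes: x right, y down, z forward; pixel columns grow to the right and rows downward; lengths in m; the calibration is good to about 2 mm. A picture is of the moment at which its call begins: read the wrist's pose just before it. There is no depth.
- ticket.close_job(): hands the job in, once; it reports no verdict.
Trained networks look in a picture, given as the dict that the camera call returned (one of the last four; its "shot" number tells which), for a name from the list of things; names that differ only in an ending like _2 or _b are one class to them, and where a whole thing is asked for, a point or a joint stands for the part that bears it (a point fixed in the world has none). Each returns a list of dicts, best first, with "conf" (0 to 1); they miss things now and then, are a little off and sometimes report something else, mostly with a low value. They report only what shows in the picture. A call takes as long as a camera call.
- cams.outline_of(picture, query): "region" (480x640 bool, what is visible of it) and "centre" ([column, row] in pixels, amid what is visible of it).
The state is a dict: "time": time; "joint_positions": joint angles; "qvel": joint speeds; "joint_torque": joint torques, N m; "tool_pos": TCP position; "ee_rot": TCP orientation; "wrist_force": force on the tool from outside, world axes, zero at the start; "wrist_torque": the same for the moment, N m; "width": finger opening in m.
Only numpy, scipy, OpenCV 4.12 (cv2) and the standard library are available. Lean on these libraries where they do the work, as an engineer would, in place of code of your own. Each camera call takes 0.05 s, during which the arm holds its last target.

TASK

Make the sieve shaker ready for the next soil sample: pick up the sieve bowl with the two ring ears by its arch handle and lower it gently onto the shaker base, so that each ear drops over one of the two pegs and the bowl sits flat and fully home on the round deck. Then let go of it. Leave the plain bowl without ears where it stands.

Things in the scene. Friction and masses are not known exactly. Their poses are not given: they have to be found in the camera images.
- sieve_handle (a point): loose steel sieve bowl, 94 mm across, 55 mm high, flat bottom, with two ring ears. Point: middle of its arch handle bar (14 mm wide and high, 94 mm between its legs, 38 mm free below), on the bowl's axis, 100 mm above its underside. y: along the bar, z: up. Ears at +y and -y: 66 mm from the axis, 50 mm outside, 34 mm hole, 12 to 20 mm above the underside. Alike after a half turn
- deck_top (a point): fixed grey shaker base, 150 (x) by 196 (y) mm box, top 40 mm up, knob and switch on its -x side. Point: centre of the top face of its round steel deck (104 mm across), 50 mm above the worktop; the bowl's underside rests here. z up. Two upright pegs, 66 mm from the centre at +y and -y, 16 mm thick, the upper 14 mm tapered to 6 mm, tips 28 mm above the deck
- plain_handle (a point): loose steel bowl of the same size with the same arch handle but no ears; to be left alone. Point: middle of its handle bar, 100 mm above its underside; y along the bar, z up

How it is judged:
By the outcome, as a careful person would: the job done as asked, in the order asked, and still so for the second after the job is handed in, with the robot touching nothing.
It also fails if it takes over 40 s, if anything falls off the work surface, if the arm or the gripper's body presses on something with over 40 N, if the wrist force passes 120 N, or if a joint passes its speed limit or range.

## Working session

There is one attempt and no reset: what is moved stays moved. The work goes in short steps, Python scripts to look and compute and a shell command to move; the robot and the scene stay as the last step left them, time stands still between calls to the robot, and variables do not carry over. Pictures are saved under pics/ and viewed, and the job is handed in when it is done.

```bash
mkdir -p pics
cat > h.py <<'E'
import numpy as np, cv2
from bench import get_obs, cams, ticket
from scipy.spatial.transform import Rotation as Ro
def save(p,n): cv2.imwrite(f'pics/{n}.png',p['frame'][:,:,::-1])
E
python3 - <<'E'
from h import *
o=get_obs()
for k,v in o.items(): print(k,np.round(v,4))
for n in ['scene','top']:
    p=cams.snapshot(n); save(p,n+'0')
    print(n,p['intrinsics'],p['dist'],p['R'],p['t'])
    for q in ['sieve_handle','deck_top','plain_handle']:
        for d in cams.outline_of(p,q): print(q,round(d['conf'],2),np.round(d['centre'],1),d['region'].sum())
print(get_obs()['time'])
E
```

```text
time 0.0
joint_positions [-1.3431  0.088   1.3722 -0.      1.6835 -0.1031]
qvel [ 0.0003 -0.0009  0.0025  0.0016  0.0002 -0.0002]
joint_torque [-2.00000e-04 -3.40184e+01 -3.02429e+01  7.18000e-02  3.32000e-02
 -2.00000e-04]
tool_pos [ 0.1785 -0.5197  0.2153]
ee_rot [-3.1395e+00 -2.0000e-04  3.3080e-01]
wrist_force [-0.0209 -0.6475 -0.2744]
wrist_torque [ 0.0108  0.0172 -0.0012]
width 0.0941
scene [[502.95248748   0.         328.63259111]
 [  0.         502.95248748 230.53044631]
 [  0.           0.           1.        ]] [-0.00988698  0.          0.          0.          0.        ] [[-0.8179694  -0.57503937 -0.0159932 ]
 [-0.34440976  0.5117981  -0.78704804]
 [ 0.4607689  -0.638273   -0.61668436]] [0.39954935 0.26744863 1.08525161]
sieve_handle 0.63 [387.1 200.9] 977
deck_top 0.7 [323.8 264.6] 3477
plain_handle 0.97 [238.4 327.2] 1910
top [[441.04505729   0.         325.19326724]
 [  0.         441.04505729 242.65377444]
 [  0.           0.           1.        ]] [-0.08013689  0.          0.          0.          0.        ] [[ 0.02628735 -0.99964918 -0.00324056]
 [-0.98471215 -0.0253359  -0.17233709]
 [ 0.17219453  0.00772131 -0.9850327 ]] [-0.00654654  0.50735584  0.96146627]
sieve_handle 0.73 [455.7 254.7] 1873
deck_top 0.79 [320.9 251.3] 5593
plain_handle 0.76 [195.8 237.3] 1479
0.4
```

View pics/top0.png

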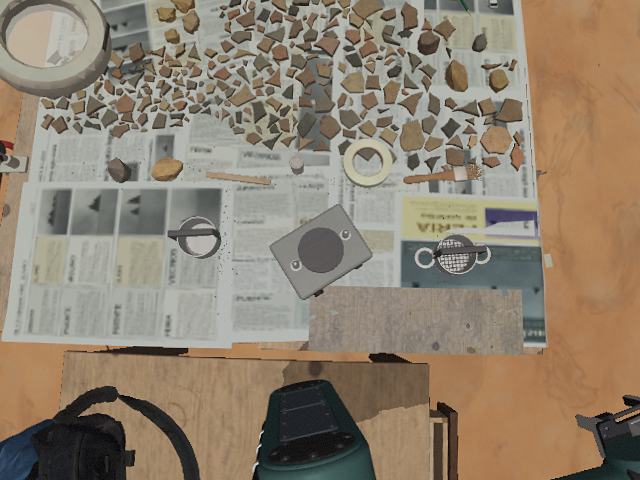

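View pics/scene0.png

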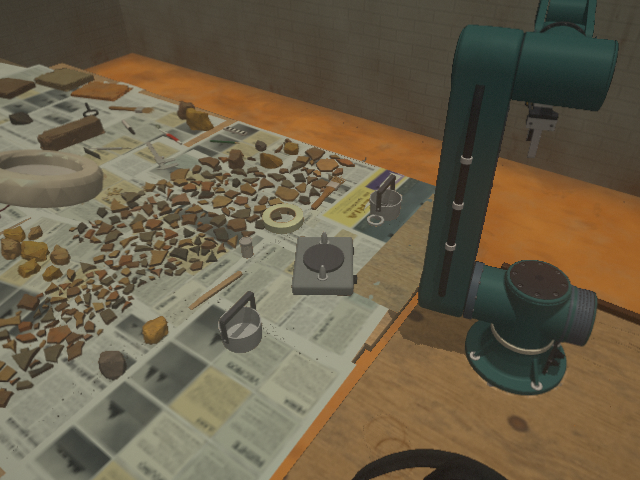

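The top view shows the sieve bowl with ears around (425,257) and (483,255). The pegs are near (346,234) and (296,265), and the plain bowl is at (196,237). I'll zoom in for precision.

Run:
```python
import cv2,numpy as np
t=cv2.imread('pics/top0.png');s=cv2.imread('pics/scene0.png')
a=cv2.resize(t[225:285,405:505],None,fx=8,fy=8,interpolation=cv2.INTER_CUBIC)
cv2.imwrite('pics/z1.png',a)
a=cv2.resize(t[195:305,260:380],None,fx=5,fy=5,interpolation=cv2.INTER_CUBIC);cv2.imwrite('pics/z2.png',a)
a=cv2.resize(s[170:300,285:415],None,fx=4.5,fy=4.5,interpolation=cv2.INTER_CUBIC);cv2.imwrite('pics/z3.png',a)
```

```text
(no output)
```

View pics/z1.png

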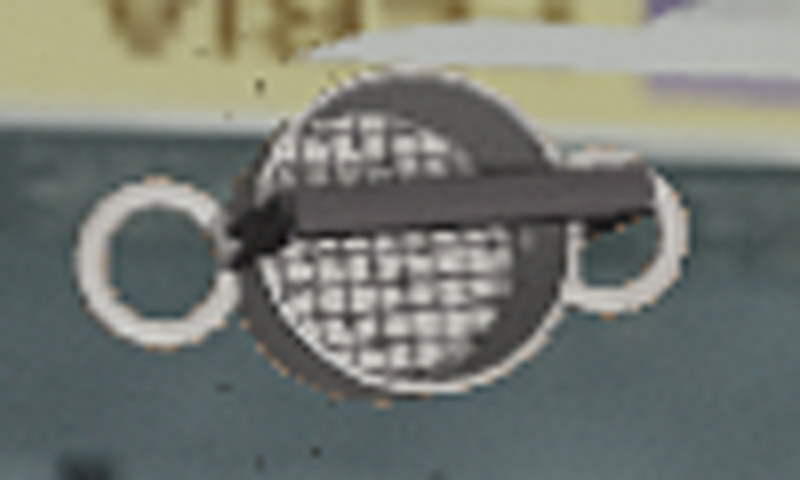

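View pics/z2.png

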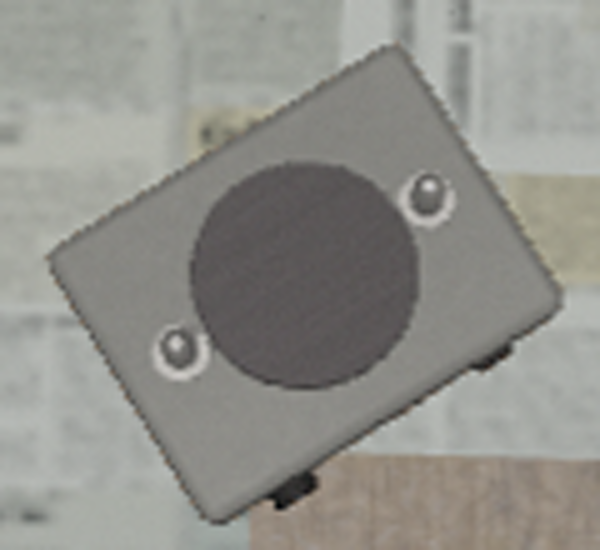

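View pics/z3.png

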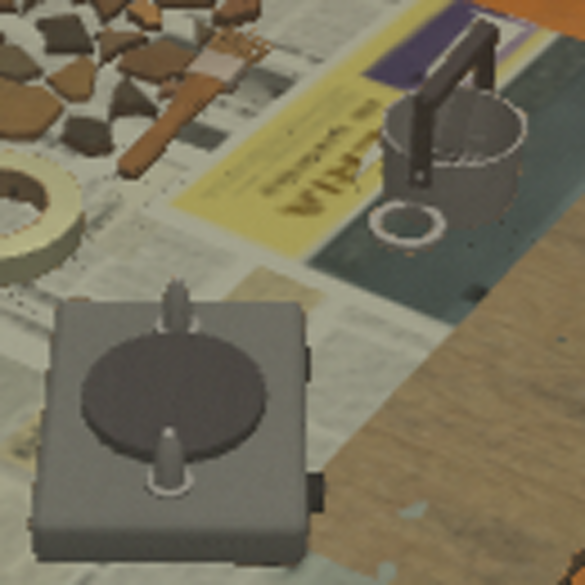

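```bash
cat >> h.py <<'E'
def ray(p,uv):
    q=cv2.undistortPoints(np.array([[uv]],float),p['intrinsics'],np.array(p['dist']))[0,0]
    R=np.array(p['R']);t=np.array(p['t']); return -R.T@t, R.T@np.array([q[0],q[1],1])
def onz(p,uv,z):
    c,d=ray(p,uv); return c+d*(z-c[2])/d[2]
E
python3 - <<'E'
from h import *
p=cams.snapshot('top');s=cams.snapshot('scene')
print(-p['R'].T@p['t'])
f=lambda x,y,k,ox,oy:((x+.5)/k-.5+ox,(y+.5)/k-.5+oy)
def T(n,x,y,k,ox,oy,z,c=p): 
    r=onz(c,f(x,y,k,ox,oy),z);print(n,np.round(r,4));return r
a=T('earL',158,263,8,405,225,.02);b=T('earR',606,230,8,405,225,.02);print('mid',(a+b)/2,np.linalg.norm(a-b),np.degrees(np.arctan2(*(a-b)[[1,0]])))
T('rim',413,232,8,405,225,.055)
a=T('barL',297,208,8,405,225,.107);b=T('barR',655,186,8,405,225,.107);print('mid',(a+b)/2,np.linalg.norm(a-b),np.degrees(np.arctan2(*(a-b)[[1,0]])))
T('deck',304,275,5,260,195,.05)
a=T('pegL',180,352,5,260,195,.04);b=T('pegR',428,199,5,260,195,.04);print('mid',(a+b)/2,np.linalg.norm(a-b),np.degrees(np.arctan2(*(a-b)[[1,0]])))
print('scene')
T('deck',173,394,4.5,285,170,.05,s)
a=T('pegL',170,482,4.5,285,170,.04,s);b=T('pegR',177,327,4.5,285,170,.04,s);print('mid',(a+b)/2,np.linalg.norm(a-b),np.degrees(np.arctan2(*(a-b)[[1,0]])))
T('ear',407,224,4.5,285,170,.02,s);T('rim',455,127,4.5,285,170,.055,s)
T('barL',424,92,4.5,285,170,.107,s);T('barR',487,25,4.5,285,170,.107,s)
print(get_obs()['time'],get_obs()['tool_pos'])
w=cams.snapshot('wrist');print(w['hand_eye'],w['intrinsics'])
E
```

```text
[ 0.33421232 -0.0011137   1.03449074]
earL [ 0.4825 -0.2249  0.02  ]
earR [ 0.4955 -0.3577  0.02  ]
mid [ 0.48904172 -0.29128937  0.02      ] 0.133408686748158 95.58851048872613
rim [ 0.488  -0.2899  0.055 ]
barL [ 0.4856 -0.2433  0.107 ]
barR [ 0.494  -0.3409  0.107 ]
mid [ 0.48979956 -0.29213739  0.107     ] 0.09796972285994698 94.92761222507008
deck [0.4901 0.017  0.05  ]
pegL [0.4548 0.0725 0.04  ]
pegR [ 0.5285 -0.0387  0.04  ]
mid [0.49165787 0.01687887 0.04      ] 0.13341924889165807 123.502806128136
scene
deck [0.4926 0.0173 0.05  ]
pegL [0.4585 0.068  0.04  ]
pegR [ 0.5324 -0.042   0.04  ]
mid [0.49545825 0.01300248 0.04      ] 0.13244940215491705 123.88334300227429
ear [ 0.4854 -0.2276  0.02  ]
rim [ 0.4907 -0.2939  0.055 ]
barL [ 0.4901 -0.249   0.107 ]
barR [ 0.4962 -0.3391  0.107 ]
0.5 [ 0.17862314 -0.52018581  0.2164567 ]
[[ 4.88962161e-04 -9.59745294e-01 -2.80871378e-01  8.24374905e-02]
 [ 9.99999522e-01  2.31348338e-04  9.50351188e-04 -2.76986951e-05]
 [-8.47115954e-04 -2.80871709e-01  9.59744948e-01 -1.69022222e-01]
 [ 0.00000000e+00  0.00000000e+00  0.00000000e+00  1.00000000e+00]] [[424.89954781   0.         318.50901799]
 [  0.         424.89954781 236.64086808]
 [  0.           0.           1.        ]]
```

```bash
python3 -m crank '[{"tx":0,"ty":0,"tz":0,"twist":-9.5,"grip":1},{"tx":0,"ty":0,"tz":0,"twist":-9.5,"grip":1},{"tx":0,"ty":0,"tz":0,"twist":-9.5,"grip":1},{"tx":0,"ty":0,"tz":0,"twist":-9.5,"grip":1},{"tx":0,"ty":0,"tz":0,"twist":-9.5,"grip":1},{"tx":0,"ty":0,"tz":0,"twist":-9.5,"grip":1},{"tx":0,"ty":0,"tz":0,"twist":-9.5,"grip":1},{"tx":0,"ty":0,"tz":0,"twist":-9.5,"grip":1},{"tx":0,"ty":0,"tz":0,"twist":0,"grip":1}]'
python3 -c "
from h import *
o=get_obs();print(o['joint_positions'],o['tool_pos'],np.degrees(o['ee_rot']))"
```

```text
time: 1.68
tool_pos: [0.1786, -0.5202, 0.2166]
ee_rot: [3.142, 0.0, 1.655]
wrist_force: [-1.4, -0.8, 0.8]
width: 0.0941
[-1.34309852e+00  8.71590179e-02  1.37064956e+00  2.55967403e-05
  1.68360709e+00 -1.42756800e+00] [ 0.17864996 -0.52021151  0.21655392] [1.79997110e+02 9.82868264e-03 9.48399099e+01]
```

```bash
python3 -m crank '[{"tx":2,"ty":3.3,"tz":0,"twist":0,"grip":1},{"tx":2,"ty":3.3,"tz":0,"twist":0,"grip":1},{"tx":2,"ty":3.3,"tz":0,"twist":0,"grip":1},{"tx":2,"ty":3.3,"tz":0,"twist":0,"grip":1},{"tx":2,"ty":3.3,"tz":0,"twist":0,"grip":1},{"tx":2,"ty":3.3,"tz":0,"twist":0,"grip":1},{"tx":2,"ty":3.3,"tz":0,"twist":0,"grip":1},{"tx":2,"ty":3.3,"tz":0,"twist":0,"grip":1},{"tx":2,"ty":3.3,"tz":0,"twist":0,"grip":1},{"tx":2,"ty":3.2,"tz":0,"twist":0,"grip":1},{"tx":0,"ty":0,"tz":0,"twist":0,"grip":1},{"tx":0,"ty":0,"tz":0,"twist":0,"grip":1}]'
python3 - <<'E'
from h import *
o=get_obs();print(o['tool_pos'],np.degrees(o['ee_rot']))
w=cams.snapshot('wrist');save(w,'w1')
E
```

```text
time: 3.18
tool_pos: [0.4887, -0.2928, 0.2164]
ee_rot: [-3.141, 0.0, 1.656]
wrist_force: [-0.1, -0.9, -0.4]
width: 0.0939
[ 0.48873265 -0.29282686  0.2164043 ] [-1.79959435e+02  2.11962519e-02  9.48736952e+01]
```

View pics/w1.png

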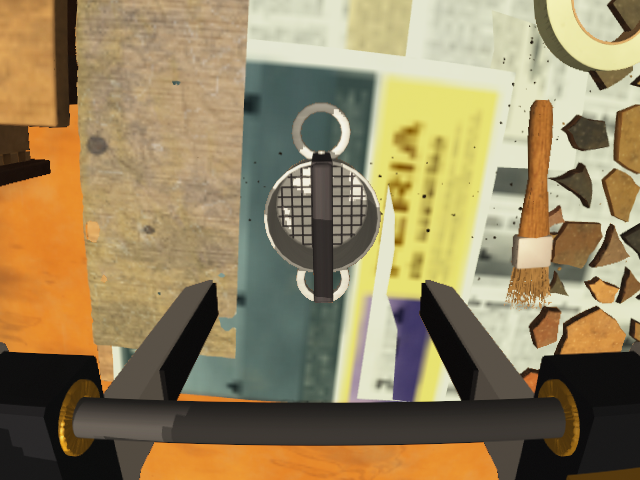

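The bar runs from about (321,162) to (323,300), centred between the fingers, with the ears at (321,131) and (322,273).

```bash
cat >> h.py <<'E'
def wonz(w,o,uv,z):
    q=cv2.undistortPoints(np.array([[uv]],float),w['intrinsics'],np.array(w['dist']))[0,0]
    H=np.array(w['hand_eye']);R=Ro.from_euler('xyz',o['ee_rot']).as_matrix()
    c=R@H[:3,3]+o['tool_pos'];d=R@H[:3,:3]@np.array([q[0],q[1],1]);return c+d*(z-c[2])/d[2]
E
python3 - <<'E'
from h import *
o=get_obs();w=cams.snapshot('wrist')
f=lambda a,b,z:(wonz(w,o,a,z),wonz(w,o,b,z))
for n,a,b,z in [('ears',(321,131),(322,274),.02),('bar',(320.5,163),(323,301),.107)]:
    A,B=f(a,b,z);print(n,A,B,(A+B)/2,np.linalg.norm(A-B),np.degrees(np.arctan2(*(A-B)[[1,0]])))
print(wonz(w,o,(322,216),.055))
E
```

```text
ears [ 0.48524945 -0.22588432  0.02      ] [ 0.49727376 -0.35375352  0.02      ] [ 0.49126161 -0.28981892  0.02      ] 0.12843331659802412 95.37206816268042
bar [ 0.48585777 -0.24276271  0.107     ] [ 0.49610654 -0.34039248  0.107     ] [ 0.49098215 -0.29157759  0.107     ] 0.09816623611798941 95.9927270411364
[ 0.49145432 -0.29062165  0.055     ]
```

```bash
python3 -m crank '[{"tx":0.11,"ty":0.19,"tz":0,"twist":-0.6,"grip":1},{"tx":0,"ty":0,"tz":2.5,"twist":0,"grip":1},{"tx":0,"ty":0,"tz":2.5,"twist":0,"grip":1},{"tx":0,"ty":0,"tz":2.5,"twist":0,"grip":1},{"tx":0,"ty":0,"tz":2.5,"twist":0,"grip":1},{"tx":0,"ty":0,"tz":2.4,"twist":0,"grip":1},{"tx":0,"ty":0,"tz":0,"twist":0,"grip":1}]'
python3 - <<'E'
from h import *
o=get_obs();print(o['tool_pos'],np.degrees(o['ee_rot']),o['wrist_force'])
w=cams.snapshot('wrist');save(w,'w2')
E
```

```text
time: 4.15
tool_pos: [0.4892, -0.2907, 0.0902]
ee_rot: [-3.138, -0.003, 1.667]
wrist_force: [1.0, 0.2, 0.5]
width: 0.0938
[ 0.4891976  -0.29070164  0.09019895] [-179.7801387    -0.18818582   95.49708815] [1.01123953 0.23687679 0.46118895]
```

View pics/w2.png

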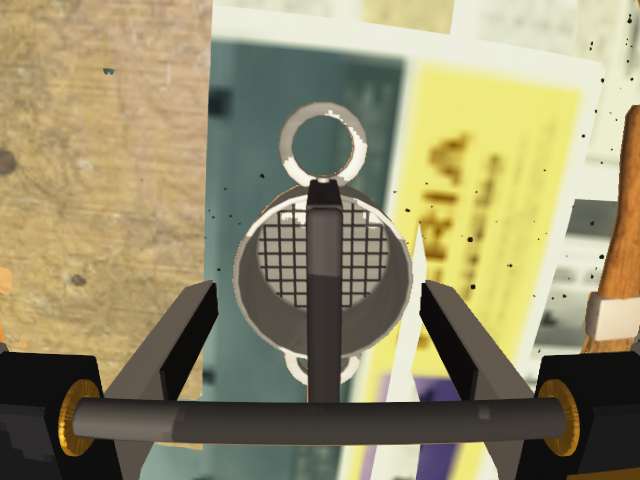

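The bar sits between the fingers, about 3 px off centre. I'll close on it.

```bash
python3 -m crank '[{"tx":0,"ty":0.1,"tz":0,"twist":0,"grip":0.6},{"tx":0,"ty":0,"tz":0,"twist":0,"grip":0.3},{"tx":0,"ty":0,"tz":0,"twist":0,"grip":0},{"tx":0,"ty":0,"tz":0,"twist":0,"grip":0},{"tx":0,"ty":0,"tz":0,"twist":0,"grip":0},{"tx":0,"ty":0,"tz":0,"twist":0,"grip":0},{"tx":0,"ty":0,"tz":0,"twist":0,"grip":0},{"tx":0,"ty":0,"tz":0,"twist":0,"grip":0}]'
python3 - <<'E'
from h import *
o=get_obs();print(o['tool_pos'],np.degrees(o['ee_rot']),o['wrist_force'],o['width'])
E
```

```text
time: 5.2
tool_pos: [0.4919, -0.2912, 0.0925]
ee_rot: [-3.142, 0.0, 1.668]
wrist_force: [-0.5, 0.3, 0.6]
width: 0.0171
[ 0.49192428 -0.29116849  0.09245034] [-1.79997246e+02  4.48436801e-04  9.55531323e+01] [-0.50547725  0.26431973  0.59563179] 0.017092945095303465
```

```bash
python3 -m crank '[{"tx":0,"ty":0,"tz":0,"twist":0,"grip":0},{"tx":0,"ty":0,"tz":0,"twist":0,"grip":0},{"tx":0,"ty":0,"tz":0,"twist":0,"grip":0}]'
python3 -m crank '[{"tx":0,"ty":0,"tz":-0.5,"twist":0,"grip":0},{"tx":0,"ty":0,"tz":-1.5,"twist":0,"grip":0},{"tx":0,"ty":0,"tz":-2,"twist":0,"grip":0},{"tx":0,"ty":0,"tz":-2,"twist":0,"grip":0},{"tx":0,"ty":0,"tz":-2,"twist":0,"grip":0},{"tx":0,"ty":0,"tz":-2,"twist":0,"grip":0},{"tx":0,"ty":0,"tz":-2,"twist":0,"grip":0},{"tx":0,"ty":0,"tz":-1,"twist":0,"grip":0},{"tx":0,"ty":0,"tz":0,"twist":0,"grip":0},{"tx":0,"ty":0,"tz":0,"twist":0,"grip":0}]'
python3 - <<'E'
from h import *
o=get_obs();print(o['tool_pos'],np.degrees(o['ee_rot']),o['wrist_force'],o['width'])
w=cams.snapshot('wrist');save(w,'w3')
w=cams.snapshot('scene');save(w,'s3')
E
```

```text
time: 5.58
tool_pos: [0.4917, -0.2912, 0.0924]
ee_rot: [-3.141, -0.0, 1.668]
wrist_force: [-0.7, 0.3, -0.4]
width: 0.0136
time: 6.82
tool_pos: [0.4916, -0.2909, 0.2215]
ee_rot: [-3.14, -0.001, 1.668]
wrist_force: [-0.4, 0.3, -3.8]
width: 0.014
[ 0.49158949 -0.2908819   0.22152575] [-1.79927805e+02 -6.22887037e-02  9.55563449e+01] [-0.36790918  0.2675928  -3.81464423] 0.014036748582470063
```

View pics/w3.png

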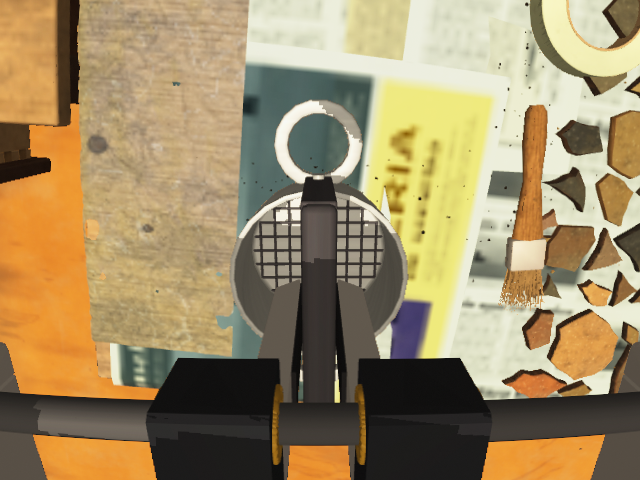

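View pics/s3.png

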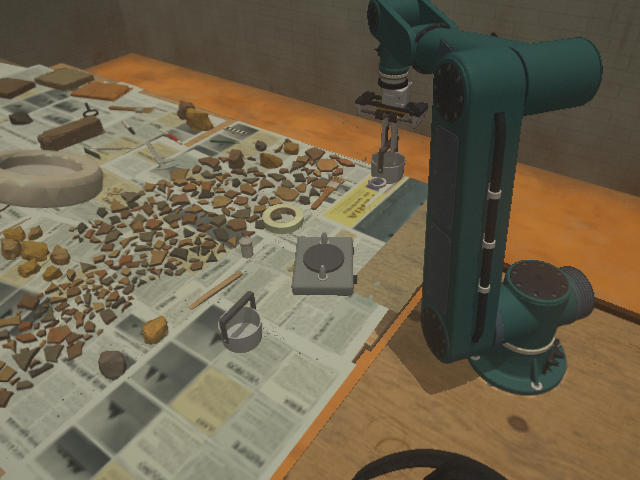

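The bowl is lifted and level. Next I carry it over the deck: 28° of turn and 0.307 m in +y.

```bash
python3 -m crank '[{"tx":0,"ty":0,"tz":0,"twist":-5,"grip":0},{"tx":0,"ty":0,"tz":0,"twist":-6,"grip":0},{"tx":0,"ty":0,"tz":0,"twist":-6,"grip":0},{"tx":0,"ty":0,"tz":0,"twist":-6,"grip":0},{"tx":0,"ty":0,"tz":0,"twist":-5,"grip":0},{"tx":0,"ty":0,"tz":0,"twist":0,"grip":0}]'
python3 -m crank '[{"tx":1.1,"ty":0.7,"tz":0,"twist":0,"grip":0},{"tx":2.5,"ty":1.7,"tz":0,"twist":0,"grip":0},{"tx":2.5,"ty":1.7,"tz":0,"twist":0,"grip":0},{"tx":2.5,"ty":1.7,"tz":0,"twist":0,"grip":0},{"tx":2.5,"ty":1.7,"tz":0,"twist":0,"grip":0},{"tx":2.5,"ty":1.7,"tz":0,"twist":0,"grip":0},{"tx":2.5,"ty":1.7,"tz":0,"twist":0,"grip":0},{"tx":2.5,"ty":1.7,"tz":0,"twist":0,"grip":0},{"tx":2.5,"ty":1.7,"tz":0,"twist":0,"grip":0},{"tx":2.5,"ty":1.7,"tz":0,"twist":0,"grip":0},{"tx":2,"ty":1,"tz":0,"twist":0,"grip":0},{"tx":0,"ty":0,"tz":0,"twist":0,"grip":0}]'
python3 - <<'E'
from h import *
o=get_obs();print(o['time'],o['tool_pos'],np.degrees(o['ee_rot']),o['wrist_force'],o['width'])
w=cams.snapshot('wrist');save(w,'w4')
w=cams.snapshot('scene');save(w,'s4')
w=cams.snapshot('top');save(w,'t4')
E
```

```text
time: 7.68
tool_pos: [0.4917, -0.291, 0.2216]
ee_rot: [-3.141, -0.001, 2.155]
wrist_force: [0.4, 1.0, -1.8]
width: 0.0136
time: 9.18
tool_pos: [0.4915, 0.0179, 0.2226]
ee_rot: [3.141, -0.0, 2.159]
wrist_force: [0.2, -0.2, -3.6]
width: 0.0136
9.175 [0.49149131 0.01788061 0.22256545] [ 1.79988940e+02 -9.72031789e-03  1.23699713e+02] [ 0.24106382 -0.23723979 -3.63235495] 0.013571941786023584
```

View pics/w4.png

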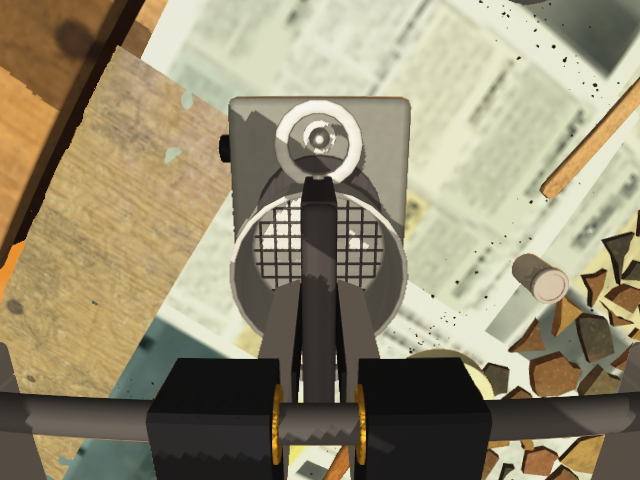

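View pics/s4.png

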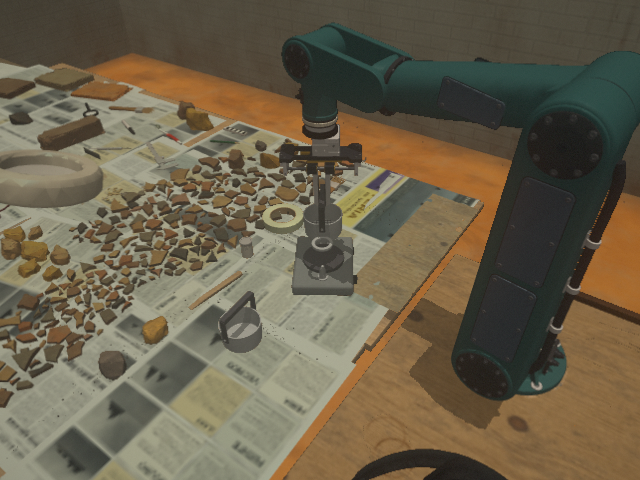

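The wrist picture shows the ear ring at about (319,142), with the peg and its collar inside it at about (319,138). I'll compare their positions in world coordinates.

Run:
```python
from h import *
p=cv2.imread('pics/w4.png');cv2.imwrite('pics/z4.png',cv2.resize(p[85:200,250:390],None,fx=5,fy=5,interpolation=cv2.INTER_CUBIC))
o=get_obs();w=cams.snapshot('wrist')
R=Ro.from_euler('xyz',o['ee_rot']).as_matrix()
for n,uv,z in [('ear',(318.5,142.5),.1502),('collar',(319.5,138),.04),('tip',(319,138),.078)]:
    x=wonz(w,o,uv,z);print(n,x,'tool',R.T@(x-o['tool_pos']))
```

```text
ear [0.45574275 0.07086772 0.1502    ] tool [0.06600233 0.0002713  0.07224141]
collar [0.45857945 0.06808437 0.04      ] tool [0.06217951 0.00113306 0.18244339]
tip [0.4569879  0.06966197 0.078     ] tool [0.06435153 0.00066576 0.14444226]
```

View pics/z4.png

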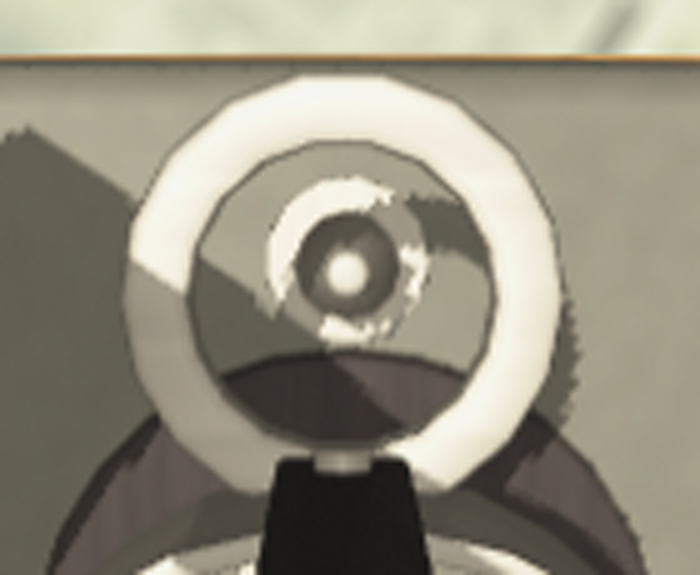

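```bash
python3 -m crank '[{"tx":-0.15,"ty":0,"tz":1,"twist":0,"grip":0},{"tx":0,"ty":0,"tz":1,"twist":0,"grip":0},{"tx":0,"ty":0,"tz":1,"twist":0,"grip":0},{"tx":0,"ty":0,"tz":1,"twist":0,"grip":0},{"tx":0,"ty":0,"tz":0.8,"twist":0,"grip":0},{"tx":0,"ty":0,"tz":0,"twist":0,"grip":0}]'
python3 - <<'E'
from h import *
o=get_obs();print(o['time'],o['tool_pos'],np.degrees(o['ee_rot']),o['wrist_force'],o['width'])
w=cams.snapshot('wrist');save(w,'w5')
s=cams.snapshot('scene')['frame'][150:310,250:400,::-1];cv2.imwrite('pics/s5.png',cv2.resize(s,None,fx=3.7,fy=3.7,interpolation=cv2.INTER_CUBIC))
E
```

```text
time: 10.12
tool_pos: [0.4924, 0.015, 0.1734]
ee_rot: [-3.14, -0.001, 2.156]
wrist_force: [0.2, -0.1, -2.4]
width: 0.0136
10.125 [0.49239929 0.01495851 0.17343463] [-1.79911262e+02 -6.17461813e-02  1.23557787e+02] [ 0.2290251  -0.08979189 -2.39523018] 0.013603217892360941
```

View pics/w5.png

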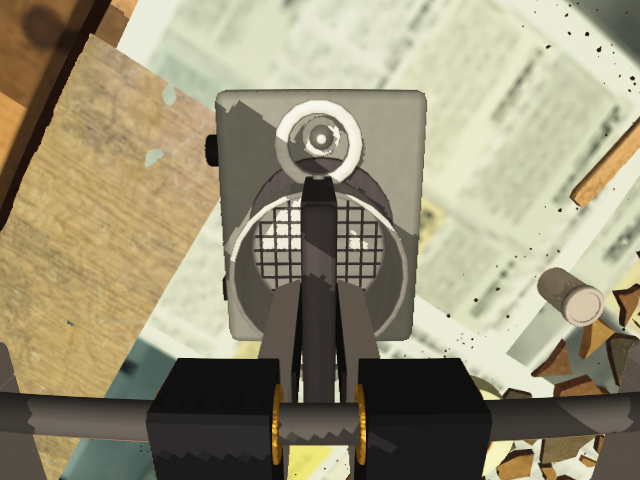

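View pics/s5.png

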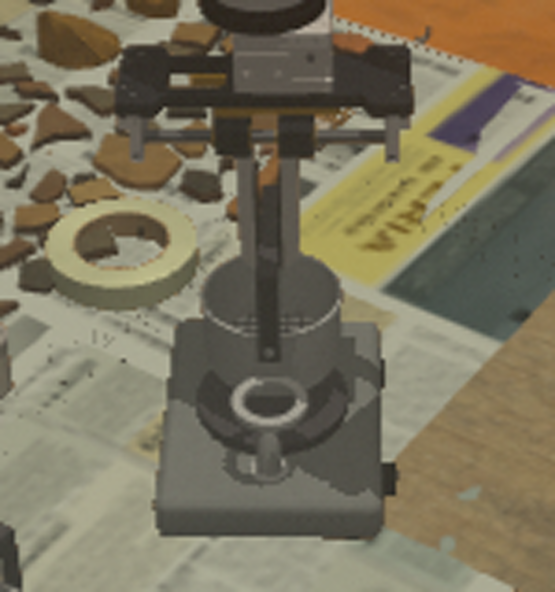

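Run:
```python
from h import *
o=get_obs();w=cams.snapshot('wrist');print(o['tool_pos'])
R=Ro.from_euler('xyz',o['ee_rot']).as_matrix()
for n,uv,z in [('ear',(318.5,142.5),o['tool_pos'][2]-.0724),('collar',(321.5,138),.04),('tip',(320.5,138.5),.078)]:
    x=wonz(w,o,uv,z);print(n,x,'tool',R.T@(x-o['tool_pos']))
```

```text
[0.49309571 0.01489227 0.17463322]
ear [0.45687155 0.07002602 0.10223322] tool [0.06599325 0.00027162 0.07237747]
collar [0.45926871 0.07029633 0.04      ] tool [0.0649147  0.00240198 0.13461164]
tip [0.45747509 0.07136534 0.078     ] tool [0.06678401 0.00150843 0.09661075]
```

```bash
python3 -m crank '[{"tx":0,"ty":0.05,"tz":0.4,"twist":0,"grip":0},{"tx":0,"ty":0,"tz":0.4,"twist":0,"grip":0},{"tx":0,"ty":0,"tz":0.4,"twist":0,"grip":0},{"tx":0,"ty":0,"tz":0.4,"twist":0,"grip":0},{"tx":0,"ty":0,"tz":0.4,"twist":0,"grip":0},{"tx":0,"ty":0,"tz":0.4,"twist":0,"grip":0},{"tx":0,"ty":0,"tz":0.3,"twist":0,"grip":0},{"tx":0,"ty":0,"tz":0,"twist":0,"grip":0},{"tx":0,"ty":0,"tz":0,"twist":0,"grip":0}]'
python3 - <<'E'
from h import *
o=get_obs();print(o['time'],o['tool_pos'],np.degrees(o['ee_rot']),o['wrist_force'],o['width'])
w=cams.snapshot('wrist');save(w,'w6')
s=cams.snapshot('scene')['frame'][150:310,250:400,::-1];cv2.imwrite('pics/s6.png',cv2.resize(s,None,fx=3.7,fy=3.7,interpolation=cv2.INTER_CUBIC))
E
```

```text
time: 11.4
tool_pos: [0.4935, 0.0151, 0.1476]
ee_rot: [3.141, 0.0, 2.156]
wrist_force: [0.1, 0.5, -2.8]
width: 0.0136
11.4 [0.49346931 0.01514695 0.14763255] [1.79987041e+02 1.56713390e-02 1.23554714e+02] [ 0.07338346  0.46068427 -2.82771529] 0.013550543638807644
```

View pics/w6.png

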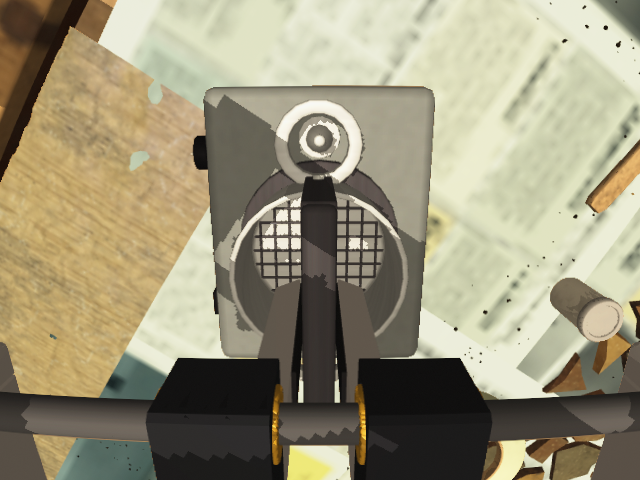

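View pics/s6.png

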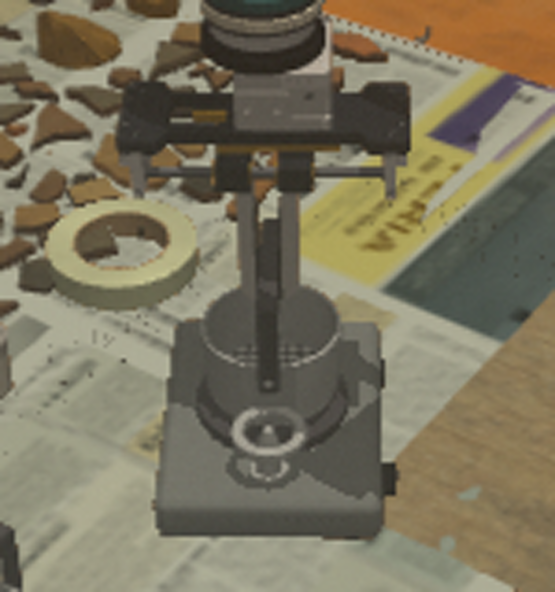

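The peg tip shows inside the ring at (319,140), against a ring centre of (319,142), with no contact force. About 5 mm remain, so I'll lower slowly.

```bash
python3 -m crank '[{"tx":0,"ty":0,"tz":0.15,"twist":0,"grip":0},{"tx":0,"ty":0,"tz":0.15,"twist":0,"grip":0},{"tx":0,"ty":0,"tz":0.1,"twist":0,"grip":0},{"tx":0,"ty":0,"tz":0,"twist":0,"grip":0},{"tx":0,"ty":0,"tz":0,"twist":0,"grip":0}]'
python3 -m crank '[{"tx":0,"ty":0,"tz":0.08,"twist":0,"grip":0},{"tx":0,"ty":0,"tz":0,"twist":0,"grip":0},{"tx":0,"ty":0,"tz":0,"twist":0,"grip":0}]'
```

```text
time: 12.12
tool_pos: [0.4934, 0.0151, 0.1435]
ee_rot: [-3.142, 0.0, 2.156]
wrist_force: [0.7, -0.6, -1.9]
width: 0.0138
time: 12.5
tool_pos: [0.4934, 0.0152, 0.1427]
ee_rot: [-3.142, 0.0, 2.156]
wrist_force: [0.2, 0.5, -3.2]
width: 0.0134
```

```bash
python3 -m crank '[{"tx":0,"ty":0,"tz":0.08,"twist":0,"grip":0},{"tx":0,"ty":0,"tz":0,"twist":0,"grip":0},{"tx":0,"ty":0,"tz":0,"twist":0,"grip":0}]'
python3 -m crank '[{"tx":0,"ty":0,"tz":0.08,"twist":0,"grip":0},{"tx":0,"ty":0,"tz":0,"twist":0,"grip":0},{"tx":0,"ty":0,"tz":0,"twist":0,"grip":0}]'
```

```text
time: 12.88
tool_pos: [0.4935, 0.0151, 0.1423]
ee_rot: [3.141, 0.001, 2.156]
wrist_force: [-1.4, -1.5, -0.4]
width: 0.0137
time: 13.25
tool_pos: [0.4935, 0.015, 0.1423]
ee_rot: [3.141, 0.001, 2.156]
wrist_force: [-3.8, -0.1, 5.6]
width: 0.0138
```

Contact came at z = 0.1423, and fully home should be 0.1424. I'll release and retreat straight up.

```bash
python3 -m crank '[{"tx":0,"ty":0,"tz":-0.08,"twist":0,"grip":0},{"tx":0,"ty":0,"tz":0,"twist":0,"grip":0.3},{"tx":0,"ty":0,"tz":0,"twist":0,"grip":0.6},{"tx":0,"ty":0,"tz":0,"twist":0,"grip":0.6},{"tx":0,"ty":0,"tz":0,"twist":0,"grip":0.6},{"tx":0,"ty":0,"tz":0,"twist":0,"grip":0.6},{"tx":0,"ty":0,"tz":0,"twist":0,"grip":0.6}]'
python3 -m crank '[{"tx":0,"ty":0,"tz":-0.5,"twist":0,"grip":0.6},{"tx":0,"ty":0,"tz":-2,"twist":0,"grip":0.6},{"tx":0,"ty":0,"tz":-2.5,"twist":0,"grip":0.6},{"tx":0,"ty":0,"tz":-2.5,"twist":0,"grip":0.6},{"tx":0,"ty":0,"tz":-2.5,"twist":0,"grip":0.6},{"tx":0,"ty":0,"tz":-2.5,"twist":0,"grip":0.6},{"tx":0,"ty":0,"tz":0,"twist":0,"grip":0.6},{"tx":0,"ty":0,"tz":0,"twist":0,"grip":0.6}]'
python3 - <<'E'
from h import *
o=get_obs();print(o['time'],o['tool_pos'],o['wrist_force'],o['width'])
w=cams.snapshot('wrist');save(w,'w7')
s=cams.snapshot('scene')['frame'][150:310,250:400,::-1];cv2.imwrite('pics/s7.png',cv2.resize(s,None,fx=3.7,fy=3.7,interpolation=cv2.INTER_CUBIC))
E
```

```text
time: 14.12
tool_pos: [0.4934, 0.0151, 0.1419]
ee_rot: [3.142, 0.0, 2.156]
wrist_force: [-1.2, -0.3, -0.5]
width: 0.0567
time: 15.12
tool_pos: [0.4931, 0.0152, 0.2659]
ee_rot: [-3.141, -0.001, 2.156]
wrist_force: [0.4, -0.1, -0.5]
width: 0.0565
15.125 [0.4930522  0.01515804 0.26593653] [ 0.36669984 -0.13895068 -0.51341836] 0.05646086987668968
```

View pics/w7.png

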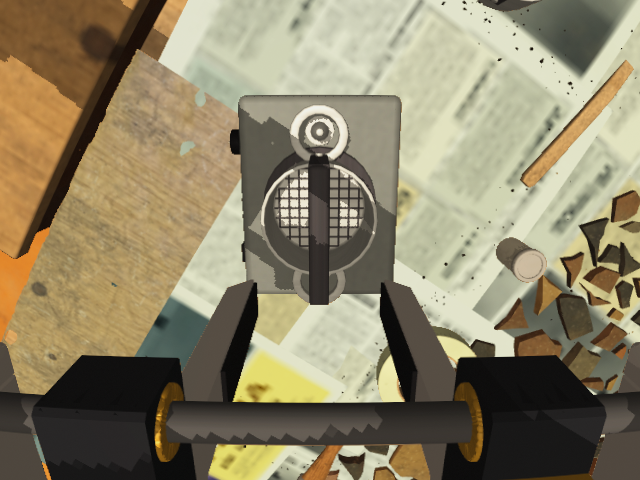

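View pics/s7.png

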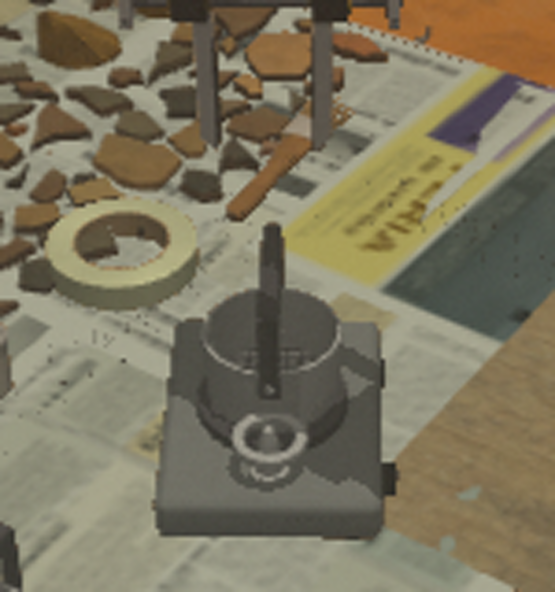

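The near peg (319,131) is inside its ring. The bar hides the far ear, so I'll move the camera to see it.

```bash
python3 -m crank '[{"tx":-2,"ty":1,"tz":-1,"twist":0,"grip":0.6},{"tx":-3,"ty":2,"tz":-1,"twist":0,"grip":0.6},{"tx":-3,"ty":2,"tz":-1,"twist":0,"grip":0.6},{"tx":-3,"ty":1,"tz":0,"twist":0,"grip":0.6},{"tx":-3,"ty":0,"tz":0,"twist":0,"grip":0.6},{"tx":0,"ty":0,"tz":0,"twist":0,"grip":0.6},{"tx":0,"ty":0,"tz":0,"twist":0,"grip":0.6}]'
python3 - <<'E'
from h import *
o=get_obs();w=cams.snapshot('wrist');save(w,'w8')
p=cams.snapshot('top');save(p,'t8')
R=Ro.from_euler('xyz',o['ee_rot']).as_matrix();H=np.array(w['hand_eye'])
def proj(X):
    c=H[:3,:3].T@(R.T@(np.array(X)-o['tool_pos'])-H[:3,3]);return cv2.projectPoints(c.reshape(1,3),np.zeros(3),np.zeros(3),w['intrinsics'],np.array(w['dist']))[0].ravel()
a=np.radians(123.6)
for s in(1,-1):
  for r,z in((.066,.07),(.066,.078),(.049,.15)): 
    print(s,r,z,proj([.493+s*r*np.cos(a),.0155+s*r*np.sin(a),z]))
E
```

```text
time: 16.1
tool_pos: [0.6202, -0.0678, 0.296]
ee_rot: [-3.14, -0.002, 2.157]
wrist_force: [-1.4, 1.0, 0.6]
width: 0.0566
1 0.066 0.07 [247.96210748 -33.55417558]
1 0.066 0.078 [246.44355366 -36.64821058]
1 0.049 0.15 [229.84428147 -45.4035393 ]
-1 0.066 0.07 [252.35949799 122.91637232]
-1 0.066 0.078 [251.00069737 123.11885273]
-1 0.049 0.15 [234.69506468 101.26790957]
```

View pics/w8.png

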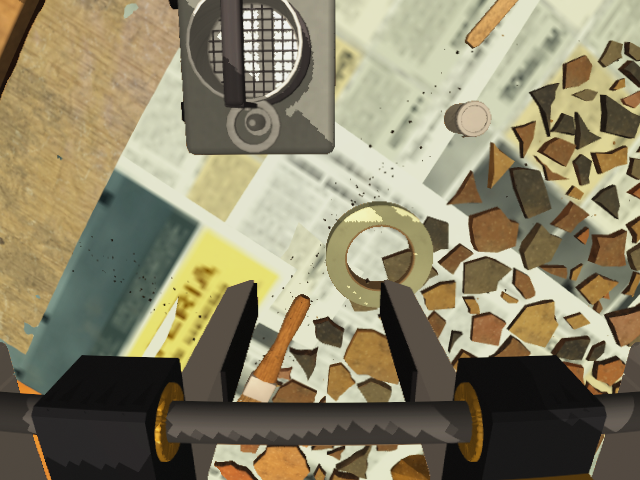

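View pics/t8.png

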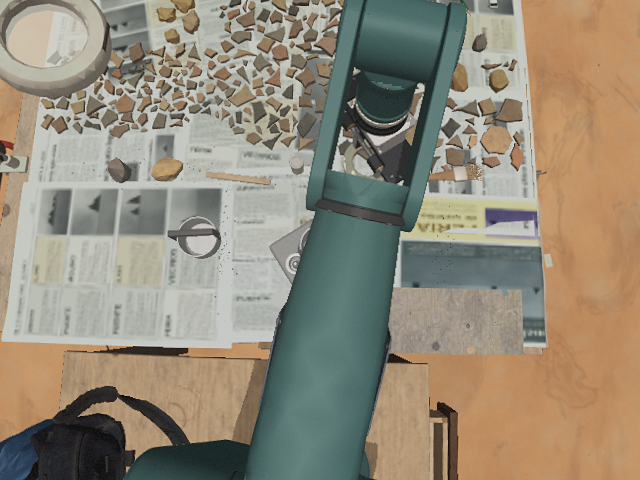

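The far peg (254,122) stands inside the second ear, and the plain bowl at (196,237) hasn't moved. I'm handing the job in.

```bash
python3 -c "
from h import *
print(ticket.close_job(),get_obs()['time'])"
```

```text
the job is handed in; nothing more can be done
the job is handed in; nothing more can be done
```

The sieve bowl with the two ring ears is on the shaker deck. I picked it up by its handle, turned it to line up with the pegs, lowered it until it touched, let go and backed the arm away. The job was handed in at about 16 s of the 40 s allowed.

- **Seating:** contact came with the TCP at 0.1423 m, and fully home was expected at 0.1424 m. The push I added after contact read only about 6 N at the wrist.
- **Ears on the pegs:** the wrist pictures taken after release show both pegs standing inside their ears. The plain bowl sits at the same pixel position as before.
- **Not checked:** I did not measure how level the bowl sits on its own; that rests on the contact height and the two ear views. After I moved aside, the arm hid most of the deck from the top camera.
- **Disagreement:** the cameras differed by 2 to 4 mm on where the deck centre is. That is well within the roughly 9 mm of play between ear and peg.

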